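# Make up the front and rear axle kits

### The arm

A 6-joint arm with a two-finger parallel gripper is mounted at the origin on the work surface. World frame = base frame: x ahead of the robot, y to its left, z up, the work surface at z = 0. Lengths are in mm, angles in rad, forces in N, time in s.
With the tool pointing down it reaches from about 425 to 950 mm from the base axis. Payload 3.5 kg.
Tool frame: the origin (TCP) lies on the mounting face of the last link; the fingertips stand robot.finger_overhang ahead of it and the grasp point (between the pads) lies 155 mm ahead of it (robot.finger_overhang is the distance from the TCP to the fingertips, in mm); z points along the fingers, y is the line along which they close (so a half turn about z gives the same grasp; the last joint's range is limited). The gripper opens to 85 mm and grips with 20 to 120 N. Pads are 22 mm wide; open, the fingers measure 114 mm over their backs; the gripper's body (76 mm by 85 mm) begins 54 mm behind the grasp point. The pads swing forward as they close: fully open they stand 13 mm farther back than shut.
Start: joints at [-1.268, 0.286, 1.577, -0, 1.279, -0.15], TCP at [295.323, -606.953, 404.725] pointing down, gripper open.
Joint ranges: [-2.77, 2.77], [-0.9, 2.22], [0.21, 2.48], [-1.53, 4.67], [0.24, 2.81], [-2.84, 2.84]. Speed limits (rad/s): [2.79, 2.79, 3.14, 3.14, 3.14, 3.14].

### API

Orientations are given as a unit quaternion [w, x, y, z].
In Python, from workcell import robot gives the robot as it stands. Calls block until the motion is done:
- robot.reach(position, orientation): joint-space move of the TCP to a pose.
- robot.movel(position, attitude=None, velocity=150, max_force=None): straight line of the TCP; attitude=None keeps the orientation; velocity is the mean speed in mm/s. With max_force (N) it stops when the force on the tool has changed by that much, and returns True; else False.
- robot.goto_joints(angles): joint-space move.
- robot.gripper_to(opening): finger opening in mm; the grip force is fixed at half the most; returns when the fingers have stopped.
- robot.pause(seconds).
- robot.ik(position, orientation): joint angles nearest the present ones, or None.
- robot.get_obs(): the state.
- robot.grab_frame(name): name is "side" or "top"; returns the picture (384x512x3 uint8, blue, green, red); there is no depth.
- robot.camera_info(name): a dict with "intrinsics" (3x3 intrinsics, pixels), "D" ([k1, k2, p1, p2, k3] as OpenCV has them; the pictures are not rectified), "R" (3x3) and "t" (3): a world point X has camera coordinates R X + t. Camera axes: x right, y down, z forward; pixel columns grow to the right and rows downward; lengths in mm; the calibration is good to about 2 mm. A picture is of the moment at which its call begins. camera_info takes no time and is no camera call.
A pose or a line that the arm cannot do raises robot.IKError and nothing moves.
- robot.job_done(): hands the job in; it is judged then, once.
The state is a dict: "t": time; "q": joint angles; "joint_velocities": joint speeds; "joint_efforts": joint torques, N m; "tool_pos": TCP position; "tcp_rot": TCP orientation; "contact_force": force on the tool from outside, world axes, zero at the start; "ft_torque": the same for the moment, N m; "grip_width": finger opening in mm; "gripper_force": force on a finger pad.
Only numpy, scipy, OpenCV 4.12 (cv2) and the standard library are available. Lean on these libraries where they do the work, as an engineer would, in place of code of your own. Each camera call takes 0.05 s, during which the arm holds its last target. There are 200 camera calls.

### The job

Make up two wheel kits in the red trays: the small tray gets the short axle and the spacer, the large tray gets the long axle, the bracket and the wing nut. Take the wing nut, the spacer and the bracket off the stud one at a time in that order, putting each in its tray before lifting the next (the axles may go in at any time). Each part must end up lying flat on its tray's floor, beside and not on the others, the stud parts the same way up as they sat on the stud; leave the grease jar and the screwdriver where they are.

Things in the scene. Friction and masses are not known exactly. Their poses are not given: they have to be found in the camera images.
- large_tray: The larger of two open red plastic trays, fixed to the bench: 170 mm (its x) by 230 mm (its y) outside, walls 3 mm thick and 20 mm high, inner floor 3 mm above the bench. Origin at the centre of the underside, z up.
- small_tray: The smaller of the two open red plastic trays, fixed to the bench: 150 mm (its x) by 140 mm (its y) outside, walls 3 mm thick and 20 mm high, inner floor 3 mm above the bench. Origin at the centre of the underside, z up.
- stud_stand: Grey round stand fixed to the bench: foot 90 mm across, narrowing to a pedestal 26 mm across and 30 mm high; on it an upright smooth stud 9 mm in diameter, tip 78 mm above the bench. Origin on the stud axis at the bench. Bracket, spacer and wing nut are stacked loosely on the stud, nut on top, already off its thread: each lifts straight up without turning.
- wing_nut: Steel wing nut, lowest 58 mm above the bench at the start: round hub 22 mm in diameter and 14 mm high with a 13 mm hole, two upright wings 5 mm thick along its x, 47 mm from tip to tip, their tops 20 mm above its underside. Origin at the centre of the underside, z up. Mass about 40 g.
- spacer: Dark steel spacer ring, underside 40 mm above the bench at the start: 30 mm outside diameter, 14 mm hole, 18 mm high. Origin at the centre of the underside, z along its axis. Mass about 50 g.
- bracket: Flat aluminium bracket, underside 30 mm above the bench at the start: plate 90 mm long (its x, from -42 to +48 mm), 30 mm wide (its y), 10 mm thick, with an upright lip 6 mm thick across the +x end, 24 mm high over the underside. Origin at the underside, in the centre of the 13 mm hole through which the stud passes; z up. Mass about 80 g, centre of mass about 6 mm to +x.
- short_axle: Shorter of two steel hub axles lying on the bench: rod 12 mm in diameter and 108 mm long along its x, with a dark hexagonal locknut (17 mm across flats, 9 mm long) 36 mm to each side of the middle (bare rod between). It rests on the nuts' flats. Origin on the axis at the middle, 8.5 mm above the surface it lies on. Mass about 90 g.
- long_axle: Longer of the two steel hub axles: as the short one, but 146 mm long, its locknuts 55 mm to each side of the middle. Origin likewise, x along the rod. Mass about 120 g.
- grease_tin: White jar of grease, 64 mm in diameter and 55 mm high, black cap, standing on the bench beyond the work; a bystander. Origin at the centre of its underside.
- screwdriver: Blue-handled screwdriver, 200 mm long, lying on the bench beyond the work; a bystander. x along it.

How it is judged:
By the outcome, as a careful person would: the job done as asked, in the order asked, and still so for the second after the job is handed in, with the robot touching nothing.
It also fails if it takes over 125 s, if anything falls off the work surface, if the arm or the gripper's body presses on something with over 40 N, if the wrist force passes 120 N, or if a joint passes its speed limit or range.

## Working session

There is one attempt and no reset: what is moved stays moved. The work goes in short steps, each a Python script; the robot and the scene stay as the last script left them, time stands still between calls to the robot, and variables do not carry over. Pictures are saved under pics/ and viewed, at most 14 in all, crops included, and the job is handed in when it is done.

```bash
ls; mkdir -p pics; python3 - <<'E'
from workcell import robot
import cv2,numpy as np
for n in("side","top"):
    im=robot.grab_frame(n); cv2.imwrite(f"pics/{n}0.png",im)
    c=robot.camera_info(n); print(n,{k:np.round(v,3).tolist() for k,v in c.items()})
print(robot.finger_overhang); o=robot.get_obs(); print(o['tool_pos'],o['tcp_rot'],o['grip_width'])
E
```

```text
pics
side {'intrinsics': [[403.12, 0.0, 256.304], [0.0, 403.12, 197.336], [0.0, 0.0, 1.0]], 'D': [-0.057, 0.0, 0.0, 0.0, 0.0], 'R': [[-0.69, -0.724, -0.0], [-0.565, 0.539, -0.625], [0.453, -0.431, -0.781]], 't': [441.815, 387.079, 727.338]}
top {'intrinsics': [[352.885, 0.0, 253.772], [0.0, 352.885, 190.366], [0.0, 0.0, 1.0]], 'D': [-0.014, 0.0, 0.0, 0.0, 0.0], 'R': [[-0.03, -0.999, 0.016], [-0.995, 0.029, -0.1], [0.1, -0.019, -0.995]], 't': [12.232, 605.92, 1057.989]}
173.4
[ 295.25906546 -606.73410059  403.45497049] [-1.08819729e-03  9.74476682e-01  2.24486089e-01 -8.87050172e-05] 85.38344636476596
```

View pics/side0.png

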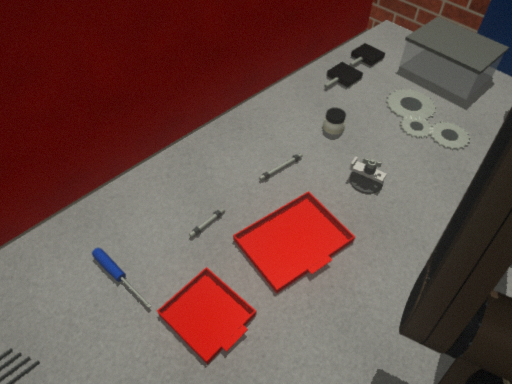

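View pics/top0.png

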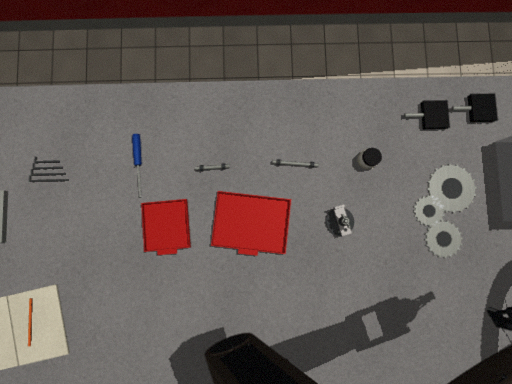

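The side view shows the stand at about (368,175), the axles at (281,167) and (208,223), and the trays at (294,241) and (207,315). In the top view the stand is at (340,220), the axles at (294,163) and (212,168), and the trays at (251,223) and (166,225). Next I'll enlarge the details in one composite.

```bash
python3 - <<'E'
import cv2,numpy as np
s=cv2.imread("pics/side0.png");t=cv2.imread("pics/top0.png")
def c(im,x,y,w,h,W,H): return cv2.resize(im[y:y+h,x:x+w],(W,H),interpolation=cv2.INTER_CUBIC)
a=np.hstack([c(s,343,145,50,50,400,300*400//300)[:300],c(t,315,195,50,50,400,400)[:300]])
a=np.hstack([c(s,343,147,50,50,400,400),c(t,315,195,50,50,400,400)])
b=np.hstack([c(s,183,147,125,62*2//2,400,198),c(t,190,145,133,66,400,198)])
b[:]=np.hstack([c(s,183,145,125,100,400,198)*1,c(t,190,145,133,66,400,198)])
cv2.imwrite("pics/det0.png",np.vstack([a,b]))
E
```

```text
(no output)
```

View pics/det0.png

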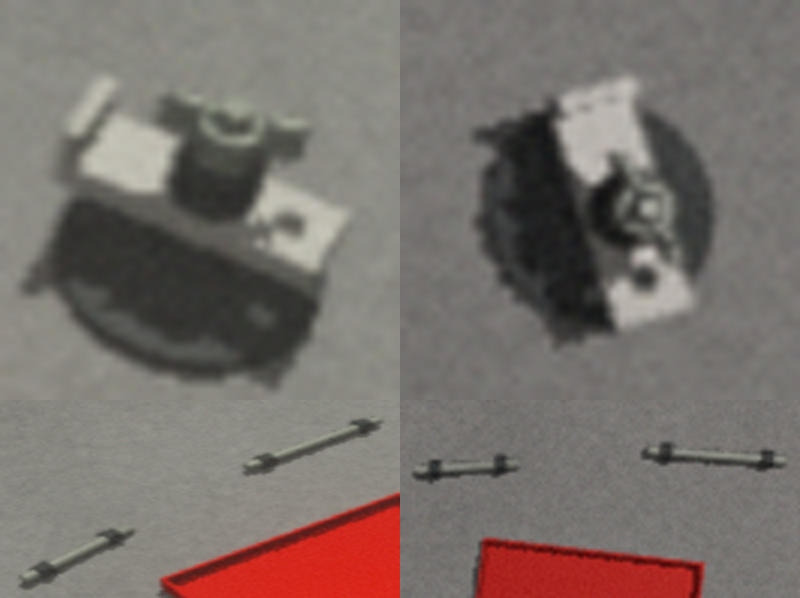

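The crops show the lip end of the bracket up-left in both views. The nut hub is at side (372,162) and top (346,221), with the wings skewed slightly from the bracket. Next come the helpers, then triangulation of the stud points, axles and trays.

```bash
cat > h.py <<'E'
from workcell import robot
import cv2,numpy as np
CI={n:{k:np.array(v,float) for k,v in robot.camera_info(n).items()} for n in("side","top")}
def ray(n,p):
    c=CI[n]; u=cv2.undistortPoints(np.array([[p]],float),c["intrinsics"],c["D"])[0,0]
    d=c["R"].T@[u[0],u[1],1]; return -c["R"].T@c["t"],d/np.linalg.norm(d)
def plane(n,p,z):
    o,d=ray(n,p); return o+d*(z-o[2])/d[2]
def tri(ps,pt):
    A=np.zeros((3,3));b=np.zeros(3);rs=[ray("side",ps),ray("top",pt)]
    for o,d in rs:
        M=np.eye(3)-np.outer(d,d);A+=M;b+=M@o
    X=np.linalg.solve(A,b); return X,max(np.linalg.norm(np.cross(X-o,d)) for o,d in rs)
def proj(n,X):
    c=CI[n]; return cv2.projectPoints(np.array([X],float),cv2.Rodrigues(c["R"])[0],c["t"],c["intrinsics"],c["D"])[0][0,0]
def q(yaw): return [0,np.cos(yaw/2),np.sin(yaw/2),0]
E
python3 - <<'E'
from h import *
np.set_printoptions(precision=1,suppress=True)
s=cv2.imread("pics/side0.png");t=cv2.imread("pics/top0.png")
S=lambda x,y:((x+.5)/8-.5+343,(y+.5)/8-.5+147)
T=lambda x,y:((x-399.5)/8-.5+315,(y+.5)/8-.5+195)
for n,a,b in [("hub/stud tip",(232,122),(650,207)),("wingA",(165,103),(618,165)),("wingB",(303,140),(672,252)),
 ("brR",(350,210),(695,305)),("brF",(315,272),(615,330)),("lipBack",(108,78),(634,80)),("lipFront",(68,132),(558,96)),("hole",(290,222),(645,275))]:
    print(n,*tri(S(*a),T(*b)))
E_={}
for nm,rs,rt in [("short",(185,205,45,38),(190,158,42,18)),("long",(255,148,52,38),(267,153,55,18))]:
    ends=[]
    for im,(x,y,w,h) in((s,rs),(t,rt)):
        g=im[y:y+h,x:x+w].max(2).astype(float);bg=np.median(g)
        m=(np.abs(cv2.GaussianBlur(g,(0,0),.6)-bg)>22).astype(np.uint8)
        k,l,st,_=cv2.connectedComponentsWithStats(m);i=1+st[1:,4].argmax()
        m=np.argwhere((l==i)&(g>bg+15))[:,::-1]+[x,y]
        vx,vy,cx,cy=cv2.fitLine(m.astype(np.float32),cv2.DIST_L2,0,.01,.01).ravel()
        p=(m-[cx,cy])@[vx,vy];lo,hi=p.min()-.5,p.max()+.5
        e=[np.array([cx+vx*a,cy+vy*a]) for a in(lo,hi)];e.sort(key=lambda v:v[0]);ends.append(e)
    print(nm,[np.round(v,1) for e in ends for v in e])
    A,ra=tri(ends[0][0],ends[1][0]);B,rb=tri(ends[0][1],ends[1][1]);print(A,B,ra,rb,np.linalg.norm(A-B))
for n,im in(("side",s),("top",t)):
    hsv=cv2.cvtColor(im,cv2.COLOR_BGR2HSV)
    m=((hsv[...,0]<8)|(hsv[...,0]>172))&(hsv[...,1]>150)&(hsv[...,2]>70);m=m.astype(np.uint8)*255;
    if n=="side":
        yy,xx=np.mgrid[:384,:512]; m[(yy<190)|(xx<150)]=0
    else: m[:150]=0
    cs,_=cv2.findContours(m,0,2)
    for c in cs:
        if cv2.contourArea(c)>500:print(n,cv2.approxPolyDP(c,3,True)[:,0].tolist())
big=np.hstack([cv2.resize(s[180:370,150:360],(400,362),interpolation=2),cv2.resize(t[180:265,130:300],(400,200),interpolation=2) if 0 else cv2.copyMakeBorder(cv2.resize(t[180:265,130:300],(400,200),interpolation=2),0,162,0,0,0)])
cv2.imwrite("pics/tr.png",big)
E
```

```text
hub/stud tip [ 504.5 -274.5   71.2] 0.2704920587389634
wingA [ 521.1 -261.4   76.5] 0.8042308344276465
wingB [ 485.9 -282.9   71.4] 2.460365750926362
brR [ 467.  -297.8   41.9] 0.4892448626888586
brF [ 458.8 -266.4   43.2] 0.3445223276646994
lipBack [ 552. -276.   55.] 0.9162043015321016
lipFront [ 546.5 -247.2   54.4] 1.3048040387742819
hole [ 478.4 -280.1   40.7] 1.0924004648379002Traceback (most recent call last):
  File "<stdin>", line 17, in <module>
cv2.error: OpenCV(4.12.0) /io/opencv/modules/imgproc/src/linefit.cpp:50: error: (-215:Assertion failed) count > 0 in function 'fitLine2D_wods'
```

Stud stack: the measured heights agree with the text (nut hub about 71, bracket top about 42, lip about 55). Stud is at about (504,-273), bracket yaw 0.23, wing yaw 0.55. Next I'll fix the axle mask.

```bash
python3 - <<'E'
from h import *
np.set_printoptions(precision=1,suppress=True)
s=cv2.imread("pics/side0.png");t=cv2.imread("pics/top0.png")
for nm,rs,rt in [("short",(185,205,45,38),(190,158,42,18)),("long",(255,148,52,38),(267,153,55,18))]:
    ends=[]
    for im,(x,y,w,h) in((s,rs),(t,rt)):
        g=cv2.GaussianBlur(im[y:y+h,x:x+w].max(2).astype(np.float32),(0,0),.5);bg=np.median(g)
        m=(np.abs(g-bg)>16).astype(np.uint8)
        k,l,st,_=cv2.connectedComponentsWithStats(m,connectivity=8);i=1+st[1:,4].argmax()
        br=np.argwhere((l==i)&(g>bg+10))[:,::-1]+[x,y]
        vx,vy,cx,cy=cv2.fitLine(br.astype(np.float32),cv2.DIST_L2,0,.01,.01).ravel()
        p=(br-[cx,cy])@[vx,vy];lo,hi=p.min()-.5,p.max()+.5
        e=[np.array([cx+vx*a,cy+vy*a]) for a in(lo,hi)];e.sort(key=lambda v:v[0]);ends.append(e)
    print(nm,bg,len(br),[np.round(v,1) for e in ends for v in e])
    A,ra=tri(ends[0][0],ends[1][1]);B,rb=tri(ends[0][1],ends[1][0]);
    A2,_=tri(ends[0][0],ends[1][0]);B2,_=tri(ends[0][1],ends[1][1]);print(A,B,ra,rb,np.linalg.norm(A-B),'|',A2,B2,np.linalg.norm(A2-B2))
for n,im in(("side",s),("top",t)):
    hsv=cv2.cvtColor(im,cv2.COLOR_BGR2HSV)
    m=((hsv[...,0]<8)|(hsv[...,0]>172))&(hsv[...,1]>150)&(hsv[...,2]>70);m=m.astype(np.uint8)*255;
    if n=="side":
        yy,xx=np.mgrid[:384,:512]; m[(yy<190)|(xx<150)]=0
    else: m[:150]=0
    cs,_=cv2.findContours(m,0,2)
    for c in cs:
        if cv2.contourArea(c)>500:print(n,cv2.approxPolyDP(c,3,True)[:,0].tolist())
big=np.hstack([cv2.resize(s[180:370,150:360],(400,362),interpolation=2),cv2.copyMakeBorder(cv2.resize(t[180:265,130:300],(400,200),interpolation=2),0,162,0,0,0)])
cv2.imwrite("pics/tr.png",big)
E
```

```text
Traceback (most recent call last):
cv2.error: OpenCV(4.12.0) /io/opencv/modules/imgproc/src/linefit.cpp:50: error: (-215:Assertion failed) count > 0 in function 'fitLine2D_wods'
```

```bash
python3 - <<'E'
from h import *
np.set_printoptions(precision=1,suppress=True)
s=cv2.imread("pics/side0.png");t=cv2.imread("pics/top0.png")
for nm,rs,rt in [("short",(185,205,45,38),(190,158,42,18)),("long",(255,148,52,38),(267,153,55,18))]:
    ends=[]
    for im,(x,y,w,h) in((s,rs),(t,rt)):
        g=cv2.GaussianBlur(im[y:y+h,x:x+w].max(2).astype(np.float32),(0,0),.5);bg=np.median(g);sg=1.48*np.median(abs(g-bg))
        m=(np.abs(g-bg)>4*sg).astype(np.uint8)
        mc=cv2.morphologyEx(m,cv2.MORPH_CLOSE,np.ones((3,3)))
        k,l,st,_=cv2.connectedComponentsWithStats(mc,connectivity=8);i=1+st[1:,4].argmax()
        br=np.argwhere((l==i)&(g>bg+2.5*sg))[:,::-1]+[x,y]
        print(bg,sg,len(br),st[i])
        vx,vy,cx,cy=cv2.fitLine(br.astype(np.float32),cv2.DIST_L2,0,.01,.01).ravel()
        p=(br-[cx,cy])@[vx,vy];lo,hi=p.min()-.5,p.max()+.5
        e=[np.array([cx+vx*a,cy+vy*a]) for a in(lo,hi)];e.sort(key=lambda v:v[0]);ends.append(e)
    print(nm,[np.round(v,1) for e in ends for v in e])
    A2,a=tri(ends[0][0],ends[1][0]);B2,b=tri(ends[0][1],ends[1][1]);print(A2,B2,a,b,np.linalg.norm(A2-B2))
for n,im in(("side",s),("top",t)):
    hsv=cv2.cvtColor(im,cv2.COLOR_BGR2HSV)
    m=((hsv[...,0]<8)|(hsv[...,0]>172))&(hsv[...,1]>150)&(hsv[...,2]>70);m=m.astype(np.uint8)*255;
    if n=="side":
        yy,xx=np.mgrid[:384,:512]; m[(yy<190)|(xx<150)]=0
    else: m[:150]=0
    cs,_=cv2.findContours(m,0,2)
    for c in cs:
        if cv2.contourArea(c)>500:print(n,cv2.approxPolyDP(c,3,True)[:,0].tolist())
big=np.hstack([cv2.resize(s[180:370,150:360],(400,362),interpolation=2),cv2.copyMakeBorder(cv2.resize(t[180:265,130:300],(400,200),interpolation=2),0,162,0,0,0)])
cv2.imwrite("pics/tr.png",big)
E
```

```text
137.31642 3.6492333 10 [  4   5  37  31 305]
115.85332 4.613415 0 [  4   5  36  10 137]Traceback (most recent call last):
  File "<stdin>", line 13, in <module>
cv2.error: OpenCV(4.12.0) /io/opencv/modules/imgproc/src/linefit.cpp:50: error: (-215:Assertion failed) count > 0 in function 'fitLine2D_wods'
```

The rods aren't brighter than the bench, so a brightness mask fails. I'll pick the rod ends from an enlarged view.

```bash
python3 - <<'E'
from h import *
s=cv2.imread("pics/side0.png");t=cv2.imread("pics/top0.png")
def c(im,x,y,w,h,k): return cv2.resize(im[y:y+h,x:x+w],(w*k,h*k),interpolation=2)
P=np.zeros((600,800,3),np.uint8)
def put(im,X,Y): P[Y:Y+im.shape[0],X:X+im.shape[1]]=im
put(c(s,185,203,45,40,7),0,0);put(c(s,255,148,52,38,7),320,0)
put(c(t,190,158,42,18,7),0,285);put(c(t,267,153,55,18,7),320,285)
put(c(s,150,185,210,90,1)[:1],0,420)
put(c(t,135,187,160,72,2),0,420)
put(c(s,150,188,212,178,1),330,420)
cv2.imwrite("pics/ax.png",P)
for n,im in(("side",s),("top",t)):
    hsv=cv2.cvtColor(im,cv2.COLOR_BGR2HSV)
    m=((hsv[...,0]<8)|(hsv[...,0]>172))&(hsv[...,1]>150)&(hsv[...,2]>70);m=m.astype(np.uint8)*255;
    if n=="side":
        yy,xx=np.mgrid[:384,:512]; m[(yy<190)|(xx<150)]=0
    else: m[:150]=0
    cs,_=cv2.findContours(m,0,2)
    for k in cs:
        if cv2.contourArea(k)>500:print(n,cv2.approxPolyDP(k,2,True)[:,0].tolist())
E
```

```text
side [[205, 268], [157, 310], [207, 363], [222, 348], [226, 351], [246, 330], [244, 325], [254, 315], [255, 310]]
side [[309, 192], [233, 235], [241, 249], [276, 292], [307, 271], [312, 273], [326, 264], [332, 254], [354, 237]]
top [[186, 199], [141, 204], [144, 251], [156, 250], [157, 254], [175, 253], [177, 248], [190, 246]]
top [[218, 191], [211, 245], [238, 249], [238, 253], [255, 255], [258, 250], [285, 252], [290, 199]]
```

View pics/ax.png

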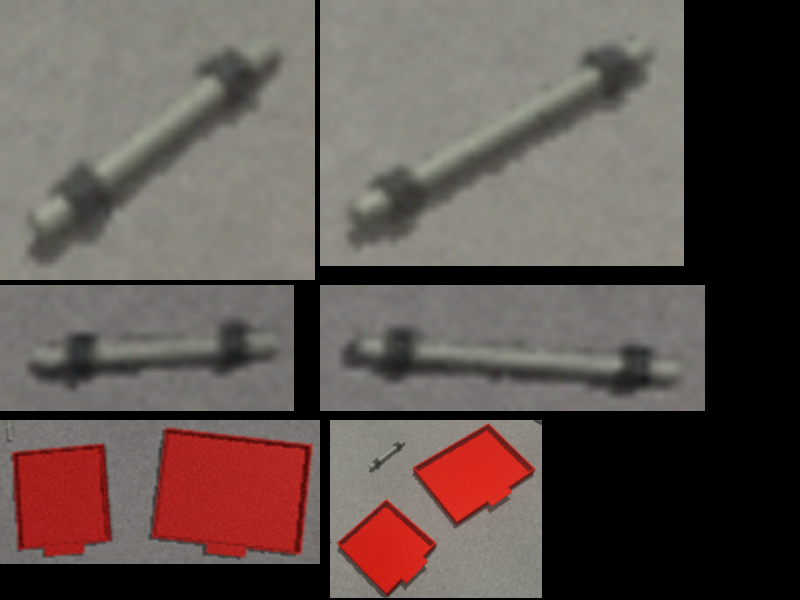

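Picked rod ends, as crop coordinates: short axle side (40,218)/(272,57), top (38,73)/(272,60); long axle side (45,205)/(328,47), top (35,65)/(360,88). Triangulating these and the tray rim corners.

```bash
python3 - <<'E'
from h import *
np.set_printoptions(precision=1,suppress=True)
k=lambda x0,y0,p:((p[0]+.5)/7-.5+x0,(p[1]+.5)/7-.5+y0)
for nm,so,to,prs in [("short",(185,203),(190,158),[((40,218),(38,73)),((272,57),(272,60)),((82,197),(82,73)),((232,78),(233,58))]),
 ("long",(255,148),(267,153),[((45,205),(35,65)),((328,47),(360,88)),((82,190),(82,65)),((292,72),(315,82))])]:
    X=[]
    for a,b in prs:
        x,r=tri(k(*so,a),k(*to,b));X.append(x);print(nm,x,r)
    for i in(0,2):
        d=X[i]-X[i+1];print(' mid',(X[i]+X[i+1])/2,'len',np.linalg.norm(d),'yaw',np.arctan2(d[1],d[0]).round(3))
for nm,ss,tt in[("small",[(157,310),(205,268),(255,310),(207,363)],[(141,204),(186,199),(190,246),(144,251)]),
 ("large",[(233,235),(309,192),(354,237),(276,292)],[(218,191),(290,199),(285,252),(211,245)])]:
    X=np.array([tri(a,b)[0] for a,b in zip(ss,tt)]);Y=np.array([plane("top",b,20) for b in tt])
    print(nm,X[:,2],X.mean(0),Y.mean(0))
    e=Y[0]+Y[1]-Y[2]-Y[3];f=Y[0]+Y[3]-Y[1]-Y[2]
    print(' size',np.linalg.norm(e)/2,np.linalg.norm(f)/2,'yaw',np.arctan2(e[1],e[0]),np.arctan2(-f[0],f[1]))
o,_=ray("top",(200,200));print(o)
E
```

```text
short [682.6 175.7  17. ] 0.7588788183715809
short [686.7  70.9   7. ] 1.4771589819189253
short [683.6 157.3   9.5] 0.2660809913508611
short [687.6  88.3   9.8] 1.428609754341656
 mid [684.6 123.3  12. ] len 105.3204231872232 yaw 1.61
 mid [685.6 122.8   9.6] len 69.07748749227267 yaw 1.629
long [693.8 -65.4  21.9] 1.7147993525846368
long [ 682.1 -212.4   11.3] 0.4266990819721871
long [695.3 -87.1  12.3] 1.2801730148003365
long [ 685.  -193.2    8.8] 1.503223998276824
 mid [ 687.9 -138.9   16.6] len 147.81120851944144 yaw 1.492
 mid [ 690.1 -140.2   10.5] len 106.61891001213966 yaw 1.474
small [25.4 15.2 15.4 11.2] [508.  269.9  16.8] [508.4 269.4  20. ]
 size 144.5587096472166 140.07594691894374 yaw 0.06846327763857538 0.0798921549637678
large [19.4 19.2 13.7  7.1] [509.4   5.   14.9] [510.6   5.5  20. ]
 size 165.5815906982087 226.5220317918119 yaw -0.14151988213341626 -0.1322309943551719
[ 497.3   14.7 1113.2]
```

Everything is consistent, with measured nut-centre heights near 10, and lengths matching the text. I'll start with the long axle, finding the fingertip height from a gentle bench touch.

```bash
cat >> h.py <<'E'
ZT=300
def st(msg=""):
    o=robot.get_obs();print(msg,"t%.1f"%o["t"],np.round(o["tool_pos"],1),"w%.1f"%o["grip_width"],"gf%.0f"%o["gripper_force"],"F",np.round(o["contact_force"],1),"q6 %.2f"%o["q"][5],flush=True);return o
def over(xy,yaw,z=ZT):
    best=None;q0=robot.get_obs()["q"]
    for y in(yaw,yaw+np.pi,yaw-np.pi):
        j=robot.ik([*xy,z],q(y))
        if j is not None:
            c=np.abs(np.array(j)-q0).max()
            if best is None or c<best[0]:best=(c,y)
    robot.reach([*xy,z],q(best[1]));return best[1]
TR={"S":(np.array([508.,270.]),.074),"L":(np.array([510.,5.3]),-.137)}
def loc(tr,x,y):
    c,a=TR[tr];return c+[x*np.cos(a)-y*np.sin(a),x*np.sin(a)+y*np.cos(a)]
E
python3 - <<'E'
from h import *
print(robot.finger_overhang);robot.gripper_to(35);print(robot.finger_overhang)
over((689,-140),1.483);st("over")
robot.movel([689,-140,195],velocity=200)
hit=robot.movel([689,-140,165],velocity=25,max_force=6);o=st(f"hit{hit}")
E
```

```text
173.4
173.4
over t2.9 [ 688.8 -141.2  300.3] w35.1 gf0 F [0.3 0.9 0.3] q6 -0.26
hitTrue t4.4 [ 689.  -140.   172.6] w34.8 gf2 F [-0.6  0.6  3.3] q6 -0.26
```

```bash
python3 - <<'E'
from h import *
robot.movel([689,-140,175.5],velocity=40)
robot.gripper_to(5);st("grip")
robot.movel([689,-140,ZT],velocity=200);st("up")
cv2.imwrite("pics/a1.png",np.vstack([robot.grab_frame("side")[60:330,150:],robot.grab_frame("top")[100:300,150:]]))
E
```

```text
grip t5.0 [ 689.  -140.   175.4] w9.6 gf59 F [ 0.7 -0.6  0.4] q6 -0.26
up t5.8 [ 688.4 -139.8  298.2] w9.1 gf59 F [-0.8 -0.9 -1.3] q6 -0.26
```

View pics/a1.png

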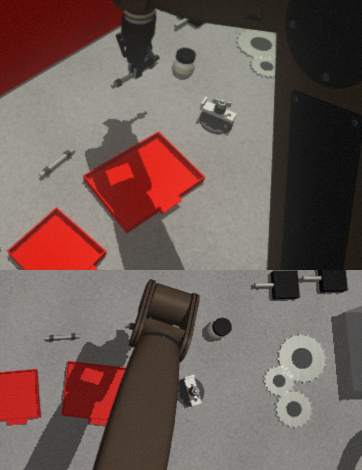

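Axle is in the grip (side-crop (135,75)) and nothing else was disturbed. Placing it.

```bash
python3 - <<'E'
from h import *
p=loc("L",45,0)
over(p,TR["L"][1]+np.pi/2,260);st("over")
robot.movel([*p,188],velocity=200)
h=robot.movel([*p,176.5],velocity=25,max_force=5);st(f"hit{h}")
robot.gripper_to(28);st("open")
z=robot.get_obs()["tool_pos"][2];robot.movel([*p,z+25],velocity=80);robot.movel([*p,ZT-50],velocity=250)
# short axle
over((685,123),1.62,230);robot.gripper_to(35)
robot.movel([685,123,185],velocity=200)
h=robot.movel([685,123,175],velocity=40,max_force=8);st(f"hit{h}")
robot.gripper_to(5);st("grip")
robot.movel([685,123,260],velocity=200);st("up")
cv2.imwrite("pics/a2.png",np.vstack([robot.grab_frame("side")[120:370,100:400],robot.grab_frame("top")[120:300,100:400]]))
E
```

```text
over t6.7 [555.5  -1.3 260.6] w9.1 gf59 F [-0.3  0.  -1.1] q6 -0.05
hitTrue t7.6 [555.   -0.9 178.3] w9.7 gf59 F [-0.1 -0.9  4.4] q6 -0.05
open t7.9 [553.9  -0.8 176.5] w28.2 gf0 F [-0.2  0.3 -0. ] q6 -0.05
hitFalse t10.5 [685.  123.  175.2] w35.2 gf0 F [ 0.3  0.5 -0.4] q6 -0.02
grip t10.8 [685.3 123.  175.6] w9.1 gf59 F [-1.2  0.3  0.8] q6 -0.02
up t11.4 [684.5 123.  259.2] w9.5 gf59 F [ 0.1  0.2 -1.5] q6 -0.02
```

View pics/a2.png

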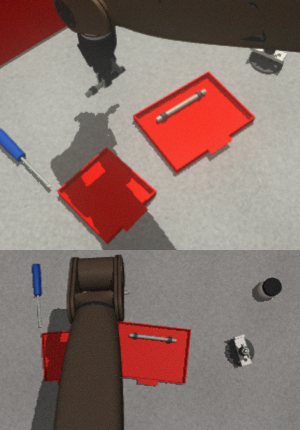

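Long axle lies flat in the large tray (side-crop (182,106)), and the short axle is held. I'll place it, then take the nut.

```bash
python3 - <<'E'
from h import *
p=loc("S",35,0)
over(p,TR["S"][1]+np.pi/2,230)
robot.movel([*p,188],velocity=200)
h=robot.movel([*p,176.5],velocity=25,max_force=5);st(f"hit{h}")
robot.gripper_to(28)
z=robot.get_obs()["tool_pos"][2];robot.movel([*p,z+25],velocity=80);robot.movel([*p,ZT-50],velocity=250)
p=(504,-273)
over(p,.548,300);robot.gripper_to(42)
robot.movel([*p,245],velocity=150)
h=robot.movel([*p,233],velocity=30,max_force=6);st(f"hit{h}")
robot.gripper_to(10);st("grip")
cv2.imwrite("pics/a3.png",np.vstack([cv2.resize(robot.grab_frame("side")[70:220,300:450],(400,300)),cv2.resize(robot.grab_frame("top")[120:270,140:340],(400,300))]))
E
```

```text
hitTrue t13.2 [543.4 272.7 178.6] w9.4 gf59 F [-0.6 -0.9  4.4] q6 0.22
hitFalse t17.6 [ 504.  -273.   232.9] w42.2 gf0 F [1.4 0.3 0. ] q6 0.35
grip t17.9 [ 504.2 -273.2  233.5] w18.8 gf59 F [-0.6  0.8  2.3] q6 0.35
```

View pics/a3.png

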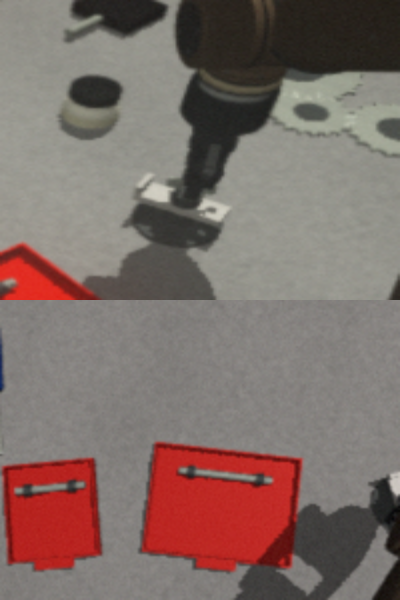

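The nut is gripped on the hub and the axles lie flat in both trays. Lifting straight up, then placing.

```bash
python3 - <<'E'
from h import *
robot.movel([504,-273,290],velocity=80);st("up")
p=loc("L",-35,70);print(p)
over(p,TR["L"][1],240);st("over")
robot.movel([*p,190],velocity=150)
cv2.imwrite("pics/a4.png",np.hstack([cv2.resize(robot.grab_frame("side")[130:280,230:430],(400,300)),cv2.resize(robot.grab_frame("top")[160:310,200:400],(400,300))]))
h=robot.movel([*p,174],velocity=25,max_force=5);st(f"hit{h}")
E
```

```text
up t18.9 [ 503.8 -272.8  289.6] w18.8 gf59 F [-0.1  0.3 -0.7] q6 0.35
[484.88797311  79.42412634]
over t20.3 [485.2  79.  240.1] w19.0 gf59 F [ 0.5  0.  -0.8] q6 1.66
hitTrue t21.3 [485.   79.5 178.5] w19.0 gf59 F [-0.7  0.4  4.3] q6 1.66
```

View pics/a4.png

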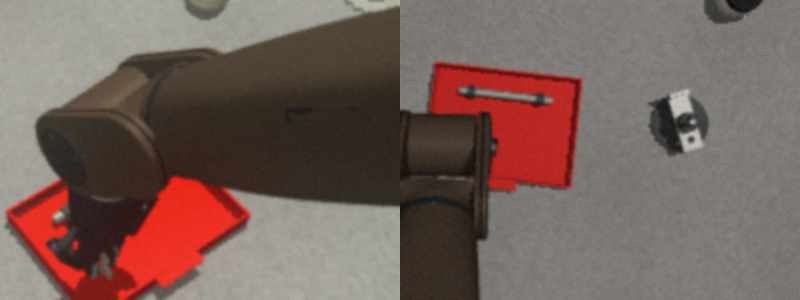

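The nut touched down at exactly the predicted height (178.5) and the spacer is still on the stud. Releasing, then picking the spacer.

```bash
python3 - <<'E'
from h import *
p=loc("L",-35,70)
robot.gripper_to(32);z=robot.get_obs()["tool_pos"][2];robot.movel([*p,z+30],velocity=80);robot.movel([*p,250],velocity=250)
p=(504,-273)
over(p,.233,290);robot.gripper_to(48)
cv2.imwrite("pics/x.png",robot.grab_frame("side"))
robot.movel([*p,228],velocity=150)
h=robot.movel([*p,215.5],velocity=30,max_force=6);st(f"hit{h}")
robot.gripper_to(15);st("grip")
robot.movel([*p,275],velocity=80);st("up")
s=robot.grab_frame("side");cv2.imwrite("pics/a5.png",np.vstack([cv2.resize(s[60:210,300:450],(400,300)),cv2.resize(robot.grab_frame("top")[170:280,140:290],(400,300))]))
E
```

```text
hitFalse t25.3 [ 504.  -273.   215.4] w47.7 gf0 F [0.  0.8 0.7] q6 0.66
grip t25.6 [ 504.2 -273.2  216.1] w27.9 gf59 F [-1.4 -0.   2.2] q6 0.66
up t26.5 [ 503.8 -272.8  274.6] w27.8 gf59 F [ 0.7 -0.  -1.3] q6 0.66
```

View pics/a5.png

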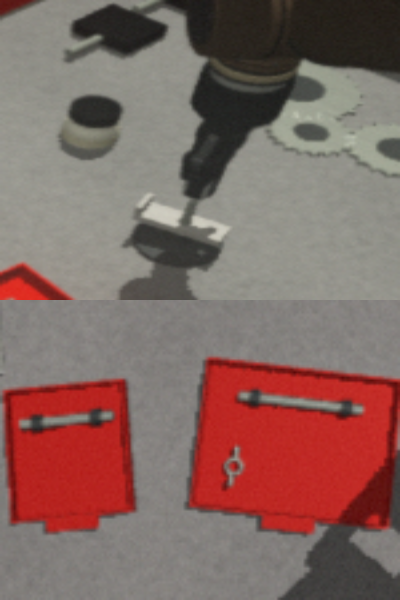

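Nut stands upright in the large tray at crop (233,465), and the spacer is off the stud and held. Placing it, then picking the bracket.

```bash
python3 - <<'E'
from h import *
p=loc("S",-30,0)
over(p,TR["S"][1],240)
robot.movel([*p,190],velocity=150)
h=robot.movel([*p,174],velocity=25,max_force=5);st(f"spacer hit{h}")
robot.gripper_to(40);z=robot.get_obs()["tool_pos"][2];robot.movel([*p,z+30],velocity=80);robot.movel([*p,250],velocity=250)
p=np.array([509.8,-271.6])
over(p,.233,290);robot.gripper_to(48)
robot.movel([*p,228],velocity=150)
h=robot.movel([*p,201.5],velocity=40,max_force=6);st(f"hit{h}")
robot.gripper_to(15);st("grip")
robot.movel([*p,300],velocity=80);st("up")
cv2.imwrite("pics/a6.png",np.vstack([cv2.resize(robot.grab_frame("side")[60:210,300:450],(400,300)),cv2.resize(robot.grab_frame("top")[170:280,140:290],(400,300))]))
E
```

```text
spacer hitTrue t29.5 [478.4 268.  179.1] w27.6 gf60 F [-0.2  0.2  3.6] q6 1.82
hitFalse t34.2 [ 509.9 -271.7  201.5] w47.9 gf0 F [ 0.   0.2 -0.3] q6 0.67
grip t34.5 [ 510.1 -271.8  202.2] w28.1 gf61 F [ 0.1 -0.7  2.5] q6 0.67
up t35.9 [ 509.6 -271.5  299.2] w28.5 gf60 F [ 0.5 -0.5 -0.9] q6 0.67
```

View pics/a6.png

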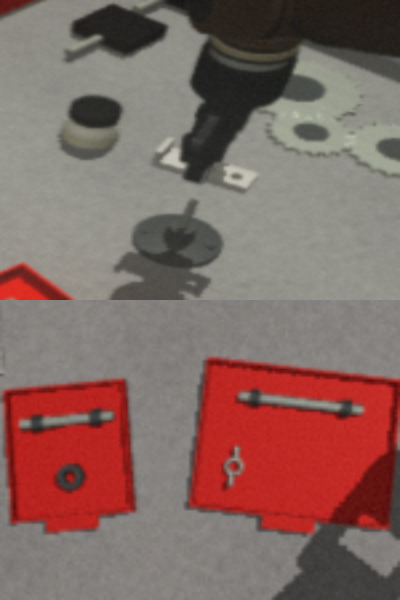

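Spacer lies flat in the small tray at crop (70,477), and the bracket is level in the grip and clear of the stud. Placing it.

```bash
python3 - <<'E'
from h import *
p=loc("L",-38,-34)
over(p,TR["L"][1]+np.pi/2,270)
robot.movel([*p,192],velocity=150)
h=robot.movel([*p,173],velocity=20,max_force=5);o=st(f"hit{h}")
robot.movel([*p,o["tool_pos"][2]+.3],velocity=20)
robot.gripper_to(42);st("open");z=robot.get_obs()["tool_pos"][2];robot.movel([*p,z+35],velocity=80);robot.movel([*p,290],velocity=250)
robot.reach([295.3,-606.9,404],q(.453));st("home")
s,t=robot.grab_frame("side"),robot.grab_frame("top");cv2.imwrite("pics/e_side.png",s);cv2.imwrite("pics/e_top.png",t)
cv2.imwrite("pics/a7.png",np.hstack([cv2.resize(s[185:370,150:360],(400,352),interpolation=2),cv2.copyMakeBorder(cv2.resize(t[120:260,130:300],(400,329),interpolation=2),0,23,0,0,0)]))
E
```

```text
hitTrue t38.4 [467.7 -23.2 176.3] w28.1 gf64 F [-1.1 -0.7  5. ] q6 -0.13
open t39.0 [467.6 -23.2 176.5] w42.0 gf0 F [0.1 0.2 0.1] q6 -0.13
home t42.2 [ 296.2 -606.1  403.8] w42.2 gf0 F [-0.4 -0.5 -0. ] q6 -0.15
```

View pics/a7.png

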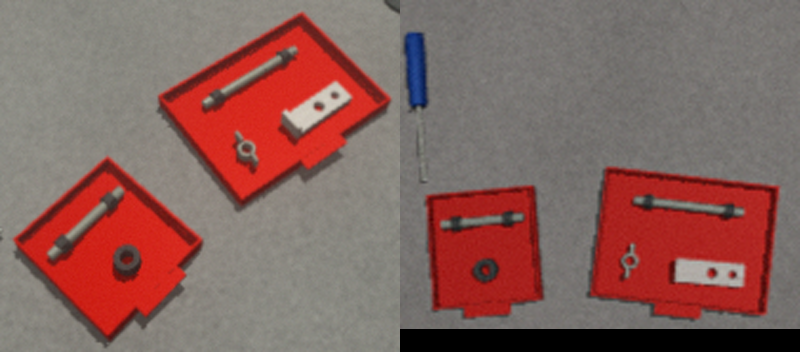

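All five parts lie flat and apart from each other. The short axle and spacer are in the small tray. The long axle, nut and bracket (lip up) are in the large tray. The screwdriver and jar are where they started.

```bash
python3 -c "
from workcell import robot
print(robot.job_done())"
```

```text
the job is handed in; nothing more can be done
None
```

Both wheel kits are made up in their trays in the order asked, and the job was handed in at about 42 s on the robot's clock; the hand-in returned no verdict.

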